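# Square the mitre gauge of a disc sander to its disc and hold it

### The job

Square up the slackened mitre gauge of the disc sander: first slide the gauge along its slot, away from the robot, to its end stop, then fetch the try square from the bench and lay it flat on the sander's table. Press its outer corner home into the corner of disc and gauge, blade edge flat on the disc, until the back of its stock has swung the gauge face flat against it. Finish still gripping the square and pressing it against both faces, holding the gauge square for a colleague to tighten the clamp, and leave the other things where they are.

Things in the scene. Friction and masses are not known exactly. Their poses are not given: they have to be found in the camera images.
- sander: bench disc sander, fixed, switched off. Origin on the bench directly below the centre of the disc's face; z up, x along the disc face and the mitre slot, +y into the machine (motor side), -y out over its table. The shroud behind the disc has radius 114 mm and starts 16 mm behind the disc face
- sanding_disc: brown abrasive disc, radius 100 mm, fixed (does not turn), upright behind the table; origin at the centre of its flat face, 145 mm above the bench (25 mm below the table top), so it rises 75 mm above the table. Axes as the sander's: the face is the plane y = 0 and looks along -y
- gauge_slide (a joint): travel of the mitre gauge along its slot, m: grows along the sander's +x, 0 at one end, end stop at 0.100 (rigid). Friction about 1.5 N; stays where it is left
- gauge_knob (a point): middle of the grip of the gauge's black clamp knob: upright, 28 mm in diameter, straight from 33 to 62 mm above the table, top at 66 mm; this point is 50 mm above the table, 52 mm from the disc face. Moves with the gauge, does not turn. The gauge head below it is 27 mm high at most. At the end stop it is at x = +81 mm in the sander's frame
- gauge_swivel (a joint): swivel of the gauge head on its bar, rad, 0 = face at right angles to the disc, positive counterclockwise from above, limits +-0.6. The clamp is slack: about 0.06 N m of friction, stays where left. The pivot is 14 mm behind mid-face, 22 mm from the knob's axis towards the sander's -x
- gauge_face: hardwood facing of the gauge head, 84 mm wide, 8 mm thick, from 1 to 27 mm above the table. Origin at mid-width on the lower edge of the working face, the plane x = 0 of this frame, which looks along -x; y runs along its width. When square at the end stop the face is at x = +45 mm in the sander's frame, 10 to 94 mm from the disc
- try_square: try square lying flat: aluminium stock 160 x 34 x 18 mm thick, steel blade 28 mm wide, 2 mm thick, mid-height 9 mm above the underside; about 0.3 kg (varies). Origin at the OUTER corner, underside, z up. The stock runs to y = -160 mm (x 0 to -34), its back is the plane x = 0. The blade runs to x = -130 mm, its outer edge, in line with the stock's end, is the plane y = 0. Starts on the bench
- table_mid (a point): middle of the top of the sander's flat cast table, 170 mm above the bench; in the sander's frame the table spans x = -160 to +160 mm and y = -3 to -185 mm (3 mm gap to the disc face). A 19 mm mitre slot runs along x at y = -52 mm, its bar 1 mm below the table top. Axes as the sander's
- square_grip (a point): point on the square's stock 130 mm from the corner, at mid-width and mid-thickness (9 mm above the underside): a good place to grip it across its 34 mm width, as it lies beyond the end of the gauge face (36 mm beyond it when seated)
- bevel: bystander: sliding bevel, dark wood stock 150 x 26 x 18 mm with a steel blade set askew (not a right angle); origin under the stock's centre
- sanding_block: bystander: cork sanding block 110 x 62 x 32 mm, origin under its centre
- offcut: bystander: wooden offcut 110 x 45 x 20 mm, origin under its centre
- test_piece: bystander: small wooden test piece 30 x 50 x 19 mm lying on the sander's table near its outer corner at the -x end, origin under its centre
- pencil: bystander: flat carpenter's pencil 180 x 13 x 8 mm, origin under its centre
- mallet: bystander: rubber mallet, about 0.3 m long, lying
Mind the look-alikes: they are no part of the job. Leave any purple look-alike of the try_square alone.

How it is judged:
By the outcome, as a careful person would: the job done as asked, in the order asked, and still so for the second after the job is handed in, while the arm keeps its last pose, push and grip.
It also fails if it takes over 72 s, if anything falls off the work surface, if the arm or the gripper's body presses on something with over 40 N, if the wrist force passes 120 N, or if a joint passes its speed limit or range.

### The arm

A 6-joint arm with a two-finger parallel gripper is mounted at the origin on the work surface. World frame = base frame: x ahead of the robot, y to its left, z up, the work surface at z = 0. Lengths are in mm, angles in rad, forces in N, time in s.
With the tool pointing down it reaches from about 425 to 950 mm from the base axis. Payload 3.5 kg.
Tool frame: the origin (TCP) lies midway between the tips of the shut fingers; the grasp point (between the pads) lies 19 mm behind it; z points along the fingers, y is the direction in which the jaws open and shut (so a half turn about z gives the same grasp; the last joint's range is limited). The gripper opens to 85 mm and grips with 20 to 120 N. Pads are 22 mm wide; open, the fingers measure 114 mm over their backs; the gripper's body (76 mm by 85 mm) begins 54 mm behind the grasp point. The pads swing forward as they close: fully open they stand 13 mm farther back than shut.
Start: joints at [0.965, 0.286, 1.577, -0, 1.279, -0.15], TCP at [297.085, 606.091, 231.325] pointing down, gripper open.
Joint ranges: [-2.77, 2.77], [-0.9, 2.22], [0.21, 2.48], [-1.53, 4.67], [0.24, 2.81], [-2.84, 2.84]. Speed limits (rad/s): [2.79, 2.79, 3.14, 3.14, 3.14, 3.14].

### API

Orientations are given as a 3x3 rotation matrix whose columns are the frame's x, y, z axes.
In Python, from cell import sense, vision, ctrl gives the robot as it stands.
- The arm moves only by the tool step_arm, never from a script. Its argument "plan" is a list of rows, each a list of 3 entries, a list of its own where there are three numbers: the opening, from 0 (shut) to 1 (fully open), then the shift along the tool's x, y, z in cm, then the turn, a rotation vector about the tool's x, y, z in degrees. A call has 1 to 20 rows; each row shifts and turns the commanded pose from where the row before left it, along the tool's axes as they then stand; what a row does not reach is not made up. A row lasts 1/10 s, in which the tool goes at most 50 mm and 8.59 degrees, less where a joint would pass 70% of its speed; a pose out of reach is approached as far as the arm can. A call is refused whole if a number of a shift passes 5 or a number of a turn 8.59, either way. A call with a gripper value outside its range is refused whole. The fingers move at their own pace and stop on an object; the grip force is fixed at half the most. Time passes only in rows, so rows that do not move let the fingers close. It gives the time, the measured TCP pose, the force and the opening at its end, in the units of the state.
- sense(): the state, without advancing time (a new reading comes with each control period).
- vision.get_image(name): name is "scene" or "side" or "wrist"; returns a dict with "color" (384x512x3 uint8, red, green, blue), "range_z" (384x512 float32, mm along the optical axis (not along the pixel's ray), 0 where there is no reading), "K" (3x3 intrinsics, pixels), "origin" and "attitude" of the camera in the world. Camera axes: x right, y down, z forward; pixel columns grow to the right and rows downward; lengths in mm; the calibration is good to about 2 mm. A picture is of the moment at which its call begins.
- ctrl.finish_job(): hands the job in, once; it reports no verdict.
Trained networks look in a picture, given as the dict that the camera call returned (one of the last four; its "shot" number tells which), for a name from the list of things; names that differ only in an ending like _2 or _b are one class to them, and where a whole thing is asked for, a point or a joint stands for the part that bears it (a point fixed in the world has none). Each returns a list of dicts, best first, with "p" (0 to 1); they miss things now and then, are a little off and sometimes report something else, mostly with a low value. They report only what shows in the picture. A call takes as long as a camera call. They do not tell look-alikes from the thing itself.
- vision.silhouettes(picture, label): "pixels" (384x512 bool, what is visible of it) and "location" ([column, row] in pixels, amid what is visible of it).
- vision.landmark_of(picture, label): "location" ([column, row] in pixels: a listed point, or the origin of a listed thing).
The state is a dict: "t": time; "joint_pos": joint angles; "dq": joint speeds; "effort": joint torques, N m; "ee_pos": TCP position; "tool_rot": TCP orientation; "ft_force": force on the tool from outside, world axes, zero at the start; "ft_torque": the same for the moment, N m; "width": finger opening in mm.
Only numpy, scipy, OpenCV 4.12 (cv2) and the standard library are available. Lean on these libraries where they do the work, as an engineer would, in place of code of your own. Each camera call takes 0.05 s, during which the arm holds its last target. There are 200 camera calls.

## Working session

There is one attempt and no reset: what is moved stays moved. The work goes in short steps, Python scripts to look and compute and a tool call to move; the robot and the scene stay as the last step left them, time stands still between calls to the robot, and variables do not carry over. Pictures are saved under pics/ and viewed, about 8 in all and at most 12, crops included, and the job is handed in when it is done.

Besides the shell and the picture viewer there is one more tool, called as a command line: name --argument value ..., lists and objects as JSON in quotes. step_arm: Moves the arm, as the interface text tells. Its arguments: {"type":"object","properties":{"plan":{"type":"array","items":{"type":"array"}}},"required":["plan"]}

```bash
mkdir -p pics; ls; cat > h.py <<'E'
import numpy as np, cv2
from cell import sense, vision, ctrl
def P(im,uv,z=None,h=None):
    K=np.array(im["K"]);o=np.array(im["origin"],float).ravel();R=np.array(im["attitude"])
    if R.shape!=(3,3): print("att",R)
    d=R@np.linalg.solve(K,np.array([uv[0],uv[1],1.0]))
    if h is not None: return o+d*(h-o[2])/d[2]
    if z is None:
        u,v=int(round(uv[0])),int(round(uv[1])); w=im["range_z"][max(v-2,0):v+3,max(u-2,0):u+3]; w=w[w>0]; z=np.median(w) if w.size else np.nan
    return o+d*z
def cloud(im):
    v,u=np.mgrid[0:384,0:512]; K=np.array(im["K"]);R=np.array(im["attitude"])
    d=np.linalg.solve(K,np.stack([u.ravel(),v.ravel(),np.ones(u.size)]))
    X=(R@(d*im["range_z"].ravel())).T+np.array(im["origin"]).ravel()
    return X.reshape(384,512,3)
def save(im,n): cv2.imwrite("pics/"+n+".png",im["color"][:,:,::-1])
E
python3 - <<'E'
from h import *
np.set_printoptions(precision=1,suppress=True)
ims={}
for n in ("scene","side"):
    im=vision.get_image(n); ims[n]=im
    print(n,im["origin"],np.array(im["attitude"]).tolist(),im["K"][0])
    for l in ["sanding_disc","gauge_knob","gauge_face","try_square","square_grip","table_mid","bevel","test_piece","sander"]:
        for r in vision.landmark_of(im,l)[:3]:
            print(l,round(r["p"],2),r["location"],P(im,r["location"]))
cv2.imwrite("pics/a.png",np.vstack([ims["scene"]["color"],ims["side"]["color"]])[:,:,::-1])
E
```

```text
pics
scene [1070.4  482.7 1206.2] [[-0.7726472627258637, 0.5031174392205346, -0.3871550719729781], [0.63475311642841, 0.602426826968649, -0.48391156147885817], [-0.010231744066953343, -0.6196408318539515, -0.7848188013246697]] [474.3   0.  263.4]
sanding_disc 0.83 [367.8, 277.3] [577.7 236.3 245.6]
sanding_disc 0.37 [363.2, 207.9] [406.7  74.  187.6]
gauge_knob 0.7 [355.6, 249.7] [516.6 151.1 190.5]
gauge_knob 0.38 [237.5, 174.8] [ 513.4 -347.8   19.3]
gauge_face 0.52 [361.0, 255.8] [518.3 171.1 189.1]
try_square 0.94 [260.4, 199.0] [ 512.4 -231.     6. ]
try_square 0.8 [273.5, 141.4] [ 319.2 -395.6    8.3]
try_square 0.44 [192.6, 139.0] [ 534.7 -576.9   19.7]
square_grip 0.98 [235.9, 173.9] [ 514.8 -354.6   18.7]
square_grip 0.86 [305.7, 130.6] [ 205.2 -354.8   19.4]
square_grip 0.62 [193.2, 197.4] [ 676.7 -364.3   18.3]
table_mid 0.76 [343.3, 249.2] [537.  129.4 186.9]
bevel 0.75 [192.8, 199.5] [ 682.6 -357.7   19.1]
test_piece 0.67 [363.9, 208.1] [406.2  75.9 188.2]
sander 0.94 [356.7, 302.1] [620.9 252.  202.3]
side [ 321.4 -867.7  975.8] [[0.927852912188518, -0.29294016441984816, 0.23081385013243633], [-0.37250164873548025, -0.6977226350352179, 0.6119032981189603], [-0.01820700504298823, -0.6537347968627527, -0.7565046730445095]] [412.    0.  257.7]
sanding_disc 0.76 [195.5, 110.9] [507.4 140.6 195.5]
gauge_knob 0.94 [203.6, 96.3] [541.4 154.1 230. ]
gauge_face 0.61 [194.2, 110.7] [505.6 151.7 188.8]
try_square 0.96 [239.5, 241.2] [ 499.7 -240.4   19. ]
try_square 0.79 [192.2, 314.6] [ 317.8 -390.9    3.5]
try_square 0.72 [199.7, 143.8] [483.5  30.3 162.4]
square_grip 0.7 [138.6, 323.9] [ 190.8 -371.3   17.8]
square_grip 0.6 [257.9, 276.4] [ 506.5 -361.1   16.6]
table_mid 0.6 [202.3, 120.1] [519.2 117.5 173.5]
bevel 0.87 [313.7, 260.7] [ 661.5 -376.    19.7]
test_piece 0.74 [238.1, 328.2] [ 411.3 -468.9    7.8]
test_piece 0.61 [167.1, 141.1] [395.7  49.  188.5]
sander 0.58 [199.4, 142.0] [483.9  32.3 167.7]
```

```bash
python3 -c "
import cv2;a=cv2.imread('pics/a.png');cv2.imwrite('pics/b.png',cv2.resize(cv2.hconcat([a[:384],a[384:]]),(800,300)))
cv2.imwrite('pics/s.png',cv2.resize(a[:384],(800,600)));cv2.imwrite('pics/d.png',cv2.resize(a[384:],(800,600)))"
```

```text
(no output)
```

View pics/s.png

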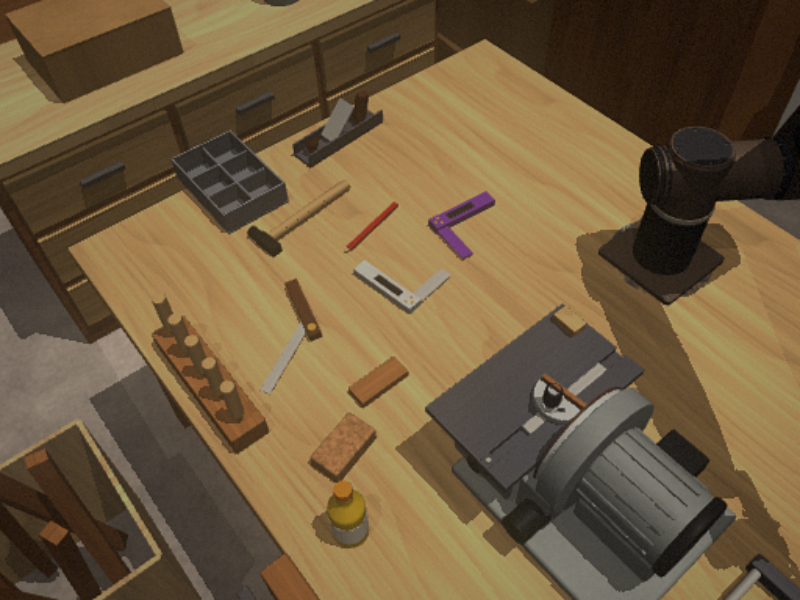

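View pics/d.png

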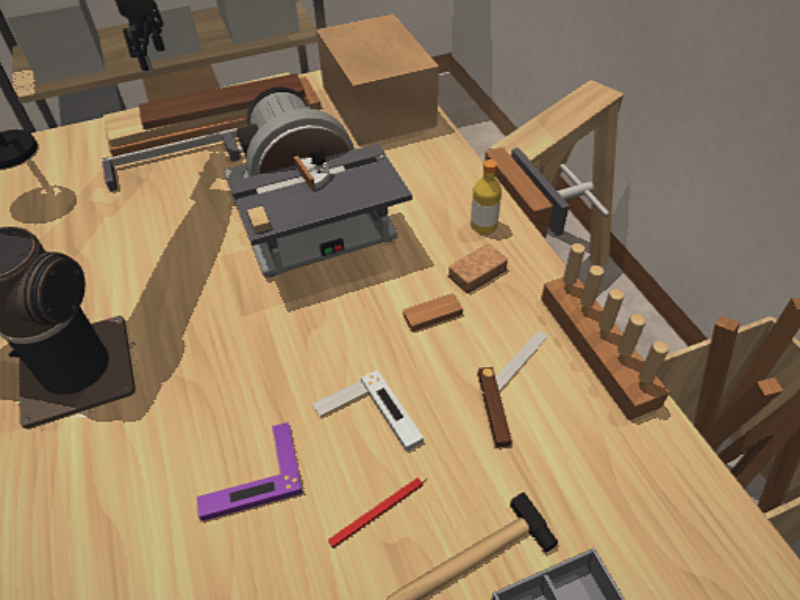

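Scene picture: white try square has its corner near (408,305) of the 800-px view and its stock running to (360,268). The purple look-alike is at (440,220). The gauge with the black knob is at (552,397). Side picture: sander table centre is around (320,195). Next I fit the table and the stock from depth.

```bash
python3 - <<'E'
from h import *
np.set_printoptions(precision=1,suppress=True)
A=[]
for n in ("scene","side"):
    im=vision.get_image(n); X=cloud(im); C=im["color"].astype(int)
    Z=X[...,2]; box=lambda a,b,c,d:(X[...,0]>a)&(X[...,0]<b)&(X[...,1]>c)&(X[...,1]<d)
    ok=im["range_z"]>0
    m=ok&box(330,850,-100,260)&(abs(Z-170)<5)
    q=X[m]; A.append(q); print(n,"table",len(q),np.median(q[:,2]),cv2.minAreaRect(q[:,:2].astype(np.float32)))
    m=ok&box(440,570,-420,-190)&(Z>13)&(Z<26)
    k,lab,st,_=cv2.connectedComponentsWithStats(m.astype(np.uint8)); j=1+np.argmax(st[1:,4])
    q=X[lab==j]; print("stock",len(q),np.median(q[:,2]),cv2.minAreaRect(q[:,:2].astype(np.float32)),cv2.boxPoints(cv2.minAreaRect(q[:,:2].astype(np.float32))).tolist())
    m=ok&box(350,560,-330,-190)&(Z>6)&(Z<13); q=X[m]; print("blade",len(q),q.mean(0) if len(q) else 0)
    # knob: black above table
    m=ok&box(450,650,60,230)&(Z>226)&(Z<240)&(C.sum(2)<120); q=X[m]; print("knob",len(q),np.median(q,0) if len(q) else 0)
    s=[r for r in vision.silhouettes(im,"try_square")]
    for r in vision.silhouettes(im,"gauge_face")[:1]:
        q=X[r["pixels"]&ok&(abs(Z-197)<6)]; print("gface top",len(q),cv2.minAreaRect(q[:,:2].astype(np.float32)) if len(q)>5 else 0)
q=np.vstack(A)
r=cv2.minAreaRect(q[:,:2].astype(np.float32)); print("table all",r,cv2.boxPoints(r).tolist())
s=sense();print(s["tool_rot"],s["width"],s["ft_force"],s["t"])
E
```

```text
scene table 6370 170.50342469424447 ((525.6368408203125, 142.97000122070312), (323.1532897949219, 229.3536834716797), 0.7244240045547485)
stock 450 18.86435477755208 ((504.2113037109375, -306.9075927734375), (46.232505798339844, 162.21722412109375), 9.629469871520996) [[467.8532409667969, -230.80857849121094], [494.9882507324219, -390.7402038574219], [540.5693359375, -383.006591796875], [513.434326171875, -223.07498168945312]]
blade 243 [ 451.4 -253.8    9.4]
knob 41 [551.3 168.2 233.1]
gface top 97 ((510.40838623046875, 161.31150817871094), (10.10410213470459, 75.27371215820312), 7.2942914962768555)
side table 3670 169.49713521855784 ((523.7373046875, 142.058349609375), (320.8803405761719, 234.42852783203125), 0.5912058353424072)
stock 677 17.366896100270765 ((504.5150451660156, -306.3507080078125), (35.53993606567383, 162.8941192626953), 8.649791717529297) [[474.697998046875, -228.5025177001953], [499.1963806152344, -389.5439147949219], [534.3320922851562, -384.19891357421875], [509.8337097167969, -223.15750122070312]]
blade 308 [ 434.1 -253.     9.4]
knob 46 [529.5 157.8 232.1]
table all ((525.1981201171875, 141.75709533691406), (324.32159423828125, 234.14297485351562), 0.35979902744293213) [[362.30535888671875, 257.8079528808594], [363.77569580078125, 23.66960906982422], [688.0908813476562, 25.70623779296875], [686.6205444335938, 259.8445739746094]]
[[-0.9  0.4 -0. ]
 [ 0.4  0.9  0. ]
 [ 0.  -0.  -1. ]] 85.28962623116257 [ 0.1 -0.1  0. ] 1.3
```

```bash
cat >> h.py <<'E'
def yaw(s=None):
    s=s or sense(); R=np.array(s["tool_rot"]); return np.degrees(np.arctan2(R[1,0],R[0,0]))
def tri(obs): # obs: (im,uv)
    A=np.zeros((3,3));b=np.zeros(3)
    for im,uv in obs:
        d=np.array(im["attitude"])@np.linalg.solve(np.array(im["K"]),np.array([uv[0],uv[1],1.0]));d/=np.linalg.norm(d)
        M=np.eye(3)-np.outer(d,d);A+=M;b+=M@np.array(im["origin"],float).ravel()
    return np.linalg.solve(A,b)
E
python3 - <<'E'
from h import *
np.set_printoptions(precision=2,suppress=True)
I=[vision.get_image(n) for n in ("scene","side")]
o=[(im,vision.landmark_of(im,"gauge_knob")[0]["location"]) for im in I]
print("knob",tri(o),[P(a,b,h=220) for a,b in o])
for im in I:
    X=cloud(im);Z=X[...,2];ok=im["range_z"]>0
    # front edge of table: per-x min y ; table ends: per-y min/max x
    m=ok&(abs(Z-170)<4)&(X[...,0]>350)&(X[...,0]<710)&(X[...,1]>0)&(X[...,1]<200)
    q=X[m]; xs=np.arange(370,680,10); e=np.array([[x+5,np.percentile(q[(q[:,0]>=x)&(q[:,0]<x+10),1],1)] for x in xs if ((q[:,0]>=x)&(q[:,0]<x+10)).sum()>20])
    f=np.polyfit(e[:,0]-525,e[:,1],1); print("front edge slope deg",np.degrees(np.arctan(f[0])),"y@525",f[1],"resid",np.std(e[:,1]-np.polyval(f,e[:,0]-525)))
    ys=np.arange(40,180,10); b=np.array([[q[(q[:,1]>=y)&(q[:,1]<y+10),0].min(),q[(q[:,1]>=y)&(q[:,1]<y+10),0].max()] for y in ys]); print("ends",np.median(b,0))
    m=ok&(Z>185)&(Z<238)&(X[...,0]>430)&(X[...,0]<620)&(X[...,1]>195)&(X[...,1]<222); q=X[m]
    if len(q)>30: print("disc",len(q),np.median(q,0),np.polyfit(q[:,0]-525,q[:,1],1))
print(yaw(),sense()["tool_rot"])
E
```

```text
knob [541.87 158.76 228.34] [array([532.74, 157.42, 220.  ]), array([547.72, 166.32, 220.  ])]
front edge slope deg 0.8181921778424468 y@525 31.32221002778693 resid 0.773065402824046
ends [367.07 686.94]
disc 169 [570.97 217.75 218.48] [  0.06 213.02]
front edge slope deg 1.107557199782022 y@525 29.014795265601457 resid 0.8715195531791244
ends [364.74 682.52]
disc 654 [516.27 215.09 208.6 ] [  0.02 215.03]
153.8868976962219 [[-0.9   0.44  0.  ]
 [ 0.44  0.9   0.  ]
 [-0.    0.   -1.  ]]
```

step_arm --plan '[[0,[0,0,-2],[0,0,8]],[0,[0,0,-2],[0,0,8]],[0,[0,0,-2],[0,0,8]],[0,[0,0,-2],[0,0,8]],[0,[0,0,-2],[0,0,8]],[0,[0,0,-1],[0,0,8]],[0,[0,0,-1],[0,0,8]],[0,[0,0,0],[0,0,8]]]'

```text
t: 2.3
ee_pos: [297.4, 606.6, 353.8]
tool_rot: [[0.008, 1.0, 0.002], [1.0, -0.008, 0.003], [0.003, 0.002, -1.0]]
ft_force: [0.9, 0.2, -0.1]
width: 0.2
```

```bash
python3 -c "
from h import *
s=sense();print(yaw(s),s['ee_pos'],s['joint_pos'],s['width'])"
```

```text
89.55871349272778 [297.4196008  606.59812274 353.83429879] [ 9.65023687e-01  2.23926873e-01  1.43183002e+00 -8.35876750e-06
  1.48201751e+00  9.72729713e-01] 0.19480575379117426
```

step_arm --plan '[[0,[-4.0,1.7,0],[0,0,-1.4]],[0,[-4.0,1.7,0],[0,0,0]],[0,[-4.0,1.7,0],[0,0,0]],[0,[-4.0,1.7,0],[0,0,0]],[0,[-4.0,1.7,0],[0,0,0]],[0,[-4.0,1.7,0],[0,0,0]],[0,[-4.0,1.7,0],[0,0,0]],[0,[-4.0,1.7,0],[0,0,0]],[0,[-4.0,1.7,0],[0,0,0]],[0,[-4.0,1.7,0],[0,0,0]],[0,[-4.0,1.7,0],[0,0,0]],[0,[0,0,0],[0,0,0]],[0,[0,0,0],[0,0,0]]]'

```text
t: 3.6
ee_pos: [493.1, 169.3, 351.3]
tool_rot: [[-0.02, 1.0, -0.0], [1.0, 0.02, 0.001], [0.001, -0.0, -1.0]]
ft_force: [-0.8, 0.8, 0.5]
width: -0.2
```

```bash
python3 - <<'E'
from h import *
np.set_printoptions(precision=1,suppress=True)
s=sense();print(yaw(s),s['ee_pos'])
im=vision.get_image("wrist"); print(im["origin"],np.array(im["attitude"]),im["K"])
save(im,"w1")
for l in ["gauge_knob","gauge_face","sanding_disc","table_mid"]:
    for r in vision.landmark_of(im,l)[:2]: print(l,r["p"],r["location"],P(im,r["location"]),P(im,r["location"],h=dict(gauge_knob=220,gauge_face=171,sanding_disc=145,table_mid=170)[l]))
X=cloud(im);print(X[::60,::80,2])
E
```

```text
91.15016640469213 [493.1 169.3 351.3]
[491.4 241.  493.4] [[ 1.   0.   0. ]
 [ 0.  -1.  -0.3]
 [-0.   0.3 -1. ]] [[293.8   0.  256.3]
 [  0.  293.8 189.4]
 [  0.    0.    1. ]]
gauge_knob 0.92 [308.3, 188.1] [549.2 154.3 188.1] [543.2 163.4 220. ]
gauge_face 0.97 [268.2, 176.2] [505.8 164.6 179.8] [506.3 162.5 171. ]
sanding_disc 0.74 [283.5, 126.7] [514.5 222.7 242. ] [523.4 215.7 145. ]
table_mid 0.68 [287.0, 211.3] [527.8 126.4 186. ] [529.7 120.4 170. ]
[[  0.2   0.5  -1.3 196.4 210.3  -0.5  -1.5]
 [  0.6  -0.2  -0.1 197.  209.3  -1.   -0.3]
 [ -1.1  -0.9  -2.  229.7 240.7  -0.1   1.1]
 [  0.5   0.5 158.7 167.6 169.3 157.1  -2.3]
 [ 37.4  -0.6 188.2 361.1 169.7 170.1  75.2]
 [ -0.1  -0.4 414.2 421.4 406.6  31.9  -2.9]
 [ -1.8 438.  434.5 435.8 444.2 428.3 437.5]]
```

View pics/w1.png

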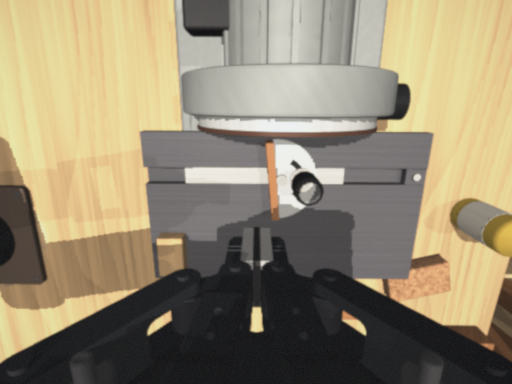

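The wrist picture shows the gauge face from (268,142) to (275,218) and the knob at (308,188), matching the estimate of knob at (543,163). The fingers are shut. I'll go down on the knob's near side.

step_arm --plan '[[0,[-0.6,-0.1,3.5],[0,0,0]],[0,[0,0,3.5],[0,0,0]],[0,[0,0,3.5],[0,0,0]],[0,[0,0,3.2],[0,0,0]],[0,[0,0,0],[0,0,0]],[0,[0,2.0,0],[0,0,0]],[0,[0,1.0,0],[0,0,0]],[0,[0,1.0,0],[0,0,0]],[0,[0,1.0,0],[0,0,0]],[0,[0,1.0,0],[0,0,0]],[0,[0,1.0,0],[0,0,0]],[0,[0,1.0,0],[0,0,0]]]'

```text
t: 5.05
ee_pos: [573.1, 165.7, 214.9]
tool_rot: [[-0.022, 1.0, 0.001], [1.0, 0.022, -0.0], [-0.0, 0.001, -1.0]]
ft_force: [-1.6, 0.1, 0.6]
width: -0.2
```

step_arm --plan '[[0,[0,0.4,0],[0,0,0]],[0,[0,0.3,0],[0,0,0]],[0,[0,0.3,0],[0,0,0]],[0,[0,0,0],[0,0,0]]]'

```text
t: 5.45
ee_pos: [579.4, 165.7, 214.3]
tool_rot: [[-0.023, 1.0, -0.009], [1.0, 0.023, -0.001], [-0.001, -0.009, -1.0]]
ft_force: [-10.4, -1.7, 5.7]
width: 0.2
```

step_arm --plan '[[0,[0,0.3,0],[0,0,0]],[0,[0,0,0],[0,0,0]]]'

```text
t: 5.65
ee_pos: [579.6, 165.7, 214.4]
tool_rot: [[-0.023, 1.0, -0.017], [1.0, 0.023, -0.002], [-0.002, -0.017, -1.0]]
ft_force: [-19.1, -2.0, 9.6]
width: -0.1
```

At the end stop: 19 N with no motion. Now I back off, rise and look.

step_arm --plan '[[0,[0,-1.5,0],[0,0,0]],[0,[0,-3,0],[0,0,0]],[0,[0,0,-4],[0,0,0]],[0,[0,0,-4],[0,0,0]],[0,[0,0,-4],[0,0,0]],[0.8,[-4.5,0,0],[0,0,0]],[0.8,[-4.5,0,0],[0,0,0]],[0.8,[-4.5,0,0],[0,0,0]],[0.8,[0,0,0],[0,0,0]],[0.8,[0,0,0],[0,0,0]]]'

```text
t: 6.65
ee_pos: [543.2, 29.2, 334.2]
tool_rot: [[-0.02, 1.0, 0.001], [1.0, 0.02, 0.0], [0.0, 0.001, -1.0]]
ft_force: [0.4, -0.1, 0.2]
width: 67.7
```

```bash
python3 - <<'E'
from h import *
np.set_printoptions(precision=1,suppress=True)
s=sense();print(yaw(s),s['ee_pos'])
im=vision.get_image("wrist"); save(im,"w2")
H=dict(gauge_knob=220,gauge_face=171,sanding_disc=145,table_mid=170)
for l in H:
    for r in vision.landmark_of(im,l)[:2]: print(l,r["p"],r["location"],P(im,r["location"],h=H[l]))
X=cloud(im);Z=X[...,2];ok=im["range_z"]>0
r=vision.silhouettes(im,"gauge_face")
if r:
    m=r[0]["pixels"]; v,u=np.nonzero(m); q=np.array([P(im,(a,b),h=197) for a,b in zip(u,v)]); print("face sil@197",len(q),cv2.boxPoints(cv2.minAreaRect(q[:,:2].astype(np.float32))))
# orange face by colour
c=im["color"].astype(int); m=(c[...,0]>c[...,2]+70)&ok&(abs(Z-195)<8)&(X[...,1]>90)&(X[...,1]<215)&(X[...,0]>520)&(X[...,0]<640)
q=X[m]; print("orange",len(q)); 
if len(q)>20: print(cv2.boxPoints(cv2.minAreaRect(q[:,:2].astype(np.float32))))
# table rear edge (toward disc) and disc rim top
m=ok&(abs(Z-170)<5)&(X[...,0]>370)&(X[...,0]<680)&(X[...,1]>20)&(X[...,1]<235); q=X[m]; print("table",cv2.boxPoints(cv2.minAreaRect(q[:,:2].astype(np.float32))))
E
```

```text
91.14376685763881 [543.2  29.2 334.2]
gauge_knob 0.67 [344.1, 23.5] [608.7 162.1 220. ]
gauge_knob 0.27 [313.0, 348.3] [ 607.8 -151.6  220. ]
gauge_face 0.96 [287.2, 37.2] [569.3 161.2 171. ]
table_mid 0.87 [244.7, 84.2] [529.7 118.8 170. ]
table_mid 0.48 [341.0, 22.9] [618.9 174.5 170. ]
face sil@197 1070 [[564.3 183.9]
 [571.4 118.5]
 [583.2 119.8]
 [576.1 185.2]]
orange 751
[[567.6 184.6]
 [575.  120.5]
 [583.1 121.5]
 [575.7 185.5]]
table [[367.8 190.6]
 [370.1  27.1]
 [682.3  31.6]
 [679.9 195.1]]
```

View pics/w2.png

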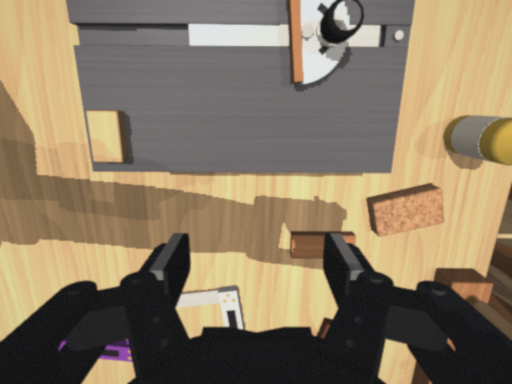

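The gauge is at the end stop: knob at (340,20), and the face edge from (295,10) to (298,82) is still tilted. Next I go to the square and look again.

step_arm --plan '[[0.8,[-4.5,-0.4,0],[0,0,0]],[0.8,[-4.5,-0.4,0],[0,0,0]],[0.8,[-4.5,-0.4,0],[0,0,0]],[0.8,[-4.5,-0.4,0],[0,0,0]],[0.8,[-4.5,-0.4,0],[0,0,0]],[0.8,[-4.5,-0.4,0],[0,0,0]],[0.8,[-4.5,-0.4,0],[0,0,0]],[0.8,[-4.5,-0.4,0],[0,0,0]],[0.8,[0,0,4],[0,0,-7.6]],[0.8,[0,0,4],[0,0,0]],[0.8,[0,0,4],[0,0,0]],[0.8,[0,0,0],[0,0,0]],[0.8,[0,0,0],[0,0,0]]]'

```text
t: 8.25
ee_pos: [519.5, -330.0, 214.3]
tool_rot: [[-0.155, 0.988, -0.001], [0.988, 0.155, 0.001], [0.001, -0.001, -1.0]]
ft_force: [0.3, -0.8, 0.7]
width: 68.5
```

```bash
python3 - <<'E'
from h import *
np.set_printoptions(precision=1,suppress=True)
s=sense();print(yaw(s),s['ee_pos'],s['width'])
im=vision.get_image("wrist"); save(im,"w3")
for l,h in dict(square_grip=18,try_square=10).items():
    for r in vision.landmark_of(im,l)[:2]: print(l,r["p"],r["location"],P(im,r["location"],h=h))
X=cloud(im);Z=X[...,2];ok=im["range_z"]>0
m=ok&(Z>13)&(Z<24)&(X[...,0]>440)&(X[...,0]<570)&(X[...,1]>-420)&(X[...,1]<-190)
k,lab,st,_=cv2.connectedComponentsWithStats(m.astype(np.uint8)); j=1+np.argmax(st[1:,4])
q=X[lab==j];r=cv2.minAreaRect(q[:,:2].astype(np.float32));print(len(q),np.median(q[:,2]),r,cv2.boxPoints(r))
E
```

```text
98.94341281150082 [ 519.5 -330.   214.3] 68.48578515472308
square_grip 0.59 [249.7, 187.1] [ 515.  -355.3   18. ]
try_square 0.9 [262.7, 71.6] [ 509.5 -224.8   10. ]
try_square 0.69 [95.9, 186.2] [ 328.8 -385.8   10. ]
4115 17.4992567581657 ((506.47186279296875, -306.1583557128906), (34.019996643066406, 159.7132568359375), 8.519566535949707) [[ 477.8 -229.7]
 [ 501.5 -387.7]
 [ 535.1 -382.6]
 [ 511.5 -224.7]]
```

View pics/w3.png

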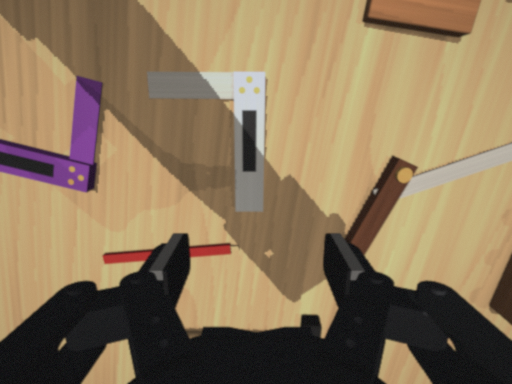

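The picture shows the stock from (250,72) to (250,210), with the white square's blade to its left, and the pencil well clear. Depth fit is 34.0 x 159.7 mm, as it should be. I go down and grasp.

step_arm --plan '[[0.8,[-1.2,-0.5,4],[0,0,0.4]],[0.8,[-1.25,-0.45,4],[0,0,0]],[0.8,[0,0,4],[0,0,0]],[0.8,[0,0,4],[0,0,0]],[0.8,[0,0,3.2],[0,0,0]],[0.8,[0,0,1.7],[0,0,0]],[0.8,[0,0,0],[0,0,0]],[0,[0,0,0],[0,0,0]],[0,[0,0,0],[0,0,0]],[0,[0,0,0],[0,0,0]],[0,[0,0,0],[0,0,0]],[0,[0,0,0],[0,0,0]]]'

```text
t: 9.6
ee_pos: [515.2, -357.8, 8.6]
tool_rot: [[-0.148, 0.989, 0.004], [0.989, 0.148, -0.004], [-0.004, 0.003, -1.0]]
ft_force: [-0.4, 0.9, 7.9]
width: 32.2
```

step_arm --plan '[[0,[0,0,0],[0,0,0]],[0,[0,0,0],[0,0,0]]]'

```text
t: 9.8
ee_pos: [515.2, -357.8, 8.6]
tool_rot: [[-0.148, 0.989, 0.004], [0.989, 0.148, -0.004], [-0.004, 0.003, -1.0]]
ft_force: [-0.1, 0.7, 5.8]
width: 32.1
```

```bash
python3 - <<'E'
from h import *
s=sense();print(yaw(s),s['ee_pos'],s['width'],s['ft_force'],s['ft_torque'])
im=vision.get_image("wrist"); c=im["color"][150:384,100:412]; cv2.imwrite("pics/w4.png",cv2.resize(c[:,:,::-1],(780,585)))
E
```

```text
98.51180214763136 [ 515.1953149  -357.81989162    8.58553175] 32.05632075501396 [-0.12245228  0.7046685   5.79590963] [0.06570824 0.12190504 0.0689007 ]
```

View pics/w4.png

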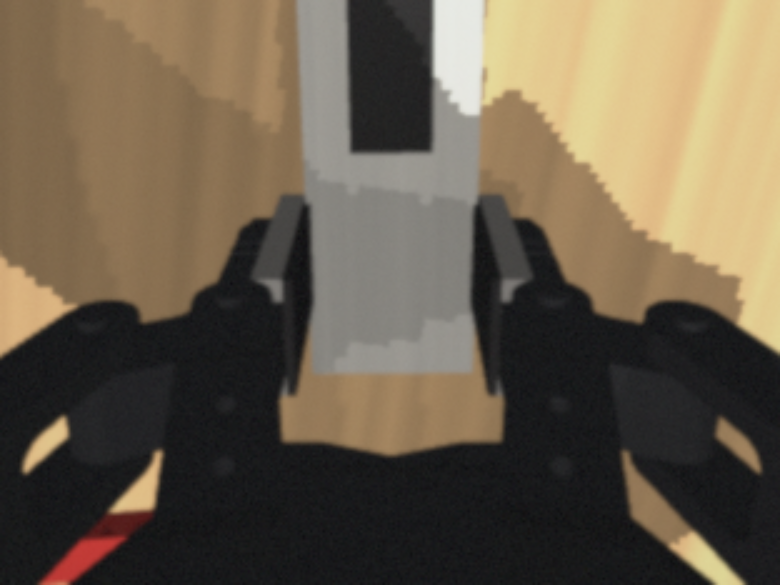

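Grasp is good: the stock sits between the pads at (390,300) in the crop. Lift and turn.

step_arm --plan '[[0,[0,0,-0.5],[0,0,0]],[0,[0,0,-1.5],[0,0,0]],[0,[0,0,-3],[0,0,0]],[0,[0,0,-3.5],[0,0,0]],[0,[0,0,-3.5],[0,0,0]],[0,[0,0,-3.5],[0,0,0]],[0,[0,0,-3.5],[0,0,0]],[0,[0,0,-3.5],[0,0,0]],[0,[0,0,-2.0],[0,0,1.6]],[0,[0,0,-1],[0,0,3]],[0,[0,0,0],[0,0,2]],[0,[0,0,0],[0,0,1]],[0,[0,0,0],[0,0,0]],[0,[1,0,0],[0,0,0]],[0,[2,0.1,0],[0,0,0]],[0,[2.5,0.2,0],[0,0,0]]]'

```text
t: 11.45
ee_pos: [515.3, -299.7, 259.8]
tool_rot: [[-0.015, 1.0, -0.001], [1.0, 0.015, 0.001], [0.001, -0.001, -1.0]]
ft_force: [0.8, 1.1, -2.2]
width: 32.3
```

step_arm --plan '[[0,[3,0.2,0],[0,0,0]],[0,[3,0.2,0],[0,0,0]],[0,[3,0.2,0],[0,0,0]],[0,[3,0.2,0],[0,0,0]],[0,[3,0.2,0],[0,0,0]],[0,[3,0.2,0],[0,0,0]],[0,[3,0.2,0],[0,0,0]],[0,[3,0.2,0],[0,0,0]],[0,[3,0.2,0],[0,0,0]],[0,[3,0.2,0],[0,0,0]],[0,[3,0.2,0],[0,0,0]],[0,[2,0.2,0],[0,0,0]],[0,[1,0,0],[0,0,0]],[0,[0,0,0],[0,0,0]],[0,[0,0,0],[0,0,0]],[0,[0,0,0],[0,0,0]]]'

```text
t: 13.05
ee_pos: [533.9, 58.4, 260.3]
tool_rot: [[-0.015, 1.0, -0.0], [1.0, 0.015, -0.0], [-0.0, -0.0, -1.0]]
ft_force: [0.1, 0.4, -2.8]
width: 31.8
```

```bash
python3 - <<'E'
from h import *
np.set_printoptions(precision=1,suppress=True)
s=sense();print(yaw(s),s['ee_pos'],s['width'],s['ft_force'],s['ft_torque'],s['t'])
im=vision.get_image("wrist"); save(im,"w5")
X=cloud(im);Z=X[...,2];ok=im["range_z"]>0;t=s['ee_pos']
print("z near",P(im,vision.landmark_of(im,"try_square")[0]["location"]))
m=ok&(Z>t[2]-15)&(Z<t[2]+22)&(X[...,0]>t[0]-40)&(X[...,0]<t[0]+40)&(X[...,1]>t[1]+25)&(X[...,1]<t[1]+150)
q=X[m]; q=q[(q[:,2]>np.median(q[:,2])-4)]
print(len(q),"plane",np.linalg.lstsq(np.c_[q[:,:2]-q[:,:2].mean(0),np.ones(len(q))],q[:,2],rcond=None)[0])
r=cv2.minAreaRect(q[:,:2].astype(np.float32));print(r,cv2.boxPoints(r))
E
```

```text
90.83122743758462 [533.9  58.4 260.3] 31.842913890855044 [ 0.1  0.4 -2.8] [-0.2 -0.  -0. ] 13.05Traceback (most recent call last):
  File "<stdin>", line 6, in <module>
IndexError: list index out of range
```

View pics/w5.png

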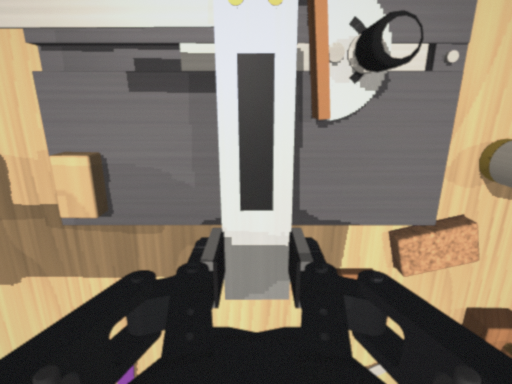

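The square is held straight at (255,150), clear of the gauge face at (322,60). Checking droop in the grip:

```bash
python3 - <<'E'
from h import *
np.set_printoptions(precision=3,suppress=True)
s=sense()
im=vision.get_image("wrist")
X=cloud(im);Z=X[...,2];ok=im["range_z"]>0;t=s['ee_pos']
m=ok&(Z>t[2]-20)&(Z<t[2]+30)&(X[...,0]>t[0]-40)&(X[...,0]<t[0]+40)&(X[...,1]>t[1]+16)&(X[...,1]<t[1]+150)
q=X[m]
print(len(q),q.mean(0),"plane",np.linalg.lstsq(np.c_[q[:,:2]-q[:,:2].mean(0),np.ones(len(q))],q[:,2],rcond=None)[0])
r=cv2.minAreaRect(q[:,:2].astype(np.float32));print(r,cv2.boxPoints(r))
E
```

```text
18382 [530.528 129.598 267.852] plane [  0.091  -0.028 267.852]
((522.2151489257812, 123.19132995605469), (54.93544006347656, 98.68498229980469), 0.9947141408920288) [[493.895 172.05 ]
 [495.608  73.379]
 [550.535  74.333]
 [548.822 173.003]]
```

step_arm --plan '[[0,[0,0,2],[0,0,0]],[0,[0,0,2.5],[0,0,0]],[0,[0,0,2],[0,0,0]],[0,[0,0,0.8],[0,0,0]],[0,[0,0,0.3],[0,0,0]],[0,[0,0,0.3],[0,0,0]],[0,[0,0,0],[0,0,0]]]'

```text
t: 13.9
ee_pos: [534.6, 59.0, 182.2]
tool_rot: [[-0.015, 1.0, 0.001], [1.0, 0.015, -0.0], [-0.0, 0.001, -1.0]]
ft_force: [0.3, 0.6, -3.6]
width: 31.9
```

step_arm --plan '[[0,[0,0,0.2],[0,0,0]],[0,[0,0,0.2],[0,0,0]],[0,[0,0,0.2],[0,0,0]],[0,[0,0,0],[0,0,0]]]'

```text
t: 14.3
ee_pos: [534.8, 59.1, 178.6]
tool_rot: [[-0.016, 1.0, 0.002], [1.0, 0.016, -0.0], [-0.0, 0.002, -1.0]]
ft_force: [-4.5, 0.4, 8.2]
width: 32.2
```

On the table and flat. Now slide toward the disc.

step_arm --plan '[[0,[0.5,0,0],[0,0,0]],[0,[0.5,0,0],[0,0,0]],[0,[0.5,0,0],[0,0,0]],[0,[0.3,0,0],[0,0,0]],[0,[0.3,0,0],[0,0,0]],[0,[0,0,0],[0,0,0]]]'

```text
t: 14.9
ee_pos: [536.0, 78.9, 178.6]
tool_rot: [[-0.016, 1.0, 0.006], [1.0, 0.016, -0.003], [-0.003, 0.006, -1.0]]
ft_force: [0.4, -5.4, 5.1]
width: 32.2
```

step_arm --plan '[[0,[0.2,0,0],[0,0,0]],[0,[0.2,0,0],[0,0,0]],[0,[0.2,0,0],[0,0,0]],[0,[0,0,0],[0,0,0]]]'

```text
t: 15.3
ee_pos: [535.9, 82.8, 178.6]
tool_rot: [[-0.017, 1.0, 0.006], [1.0, 0.017, -0.008], [-0.008, 0.006, -1.0]]
ft_force: [0.0, -10.9, 6.4]
width: 32.1
```

step_arm --plan '[[0,[0,0.4,0],[0,0,0]],[0,[0,0.4,0],[0,0,0]],[0,[0,0.4,0],[0,0,0]],[0,[0,0.3,0],[0,0,0]],[0,[0,0.3,0],[0,0,0]],[0,[0,0,0],[0,0,0]]]'

```text
t: 15.9
ee_pos: [547.7, 82.7, 178.7]
tool_rot: [[-0.025, 1.0, -0.014], [1.0, 0.025, -0.011], [-0.011, -0.014, -1.0]]
ft_force: [-18.9, -12.8, 18.7]
width: 31.8
```

step_arm --plan '[[0,[-0.3,0,-0.2],[0,0,0]],[0,[0,0,0],[0,0,0]],[0,[0,0,0],[0,0,0]]]'

```text
t: 16.2
ee_pos: [551.8, 83.0, 178.6]
tool_rot: [[-0.016, 1.0, 0.0], [1.0, 0.016, -0.001], [-0.001, 0.0, -1.0]]
ft_force: [-4.1, -4.5, 4.9]
width: 32.1
```

```bash
python3 - <<'E'
from h import *
np.set_printoptions(precision=1,suppress=True)
s=sense();print(yaw(s),s['ee_pos'],s['width'],s['ft_force'],s['ft_torque'],s['t'])
im=vision.get_image("side");im2=vision.get_image("scene");w=vision.get_image("wrist")
a=cv2.resize(im["color"][60:170,130:290],(800,550),interpolation=cv2.INTER_CUBIC)
b=cv2.resize(im2["color"][200:330,290:420],(400,400));c=cv2.resize(w["color"][0:200,150:350],(400,400))
o=np.hstack([cv2.resize(im["color"][60:170,140:270],(400,340),interpolation=cv2.INTER_CUBIC),cv2.resize(w["color"][0:170,156:356],(400,340),interpolation=cv2.INTER_CUBIC)])
cv2.imwrite("pics/c6.png",o[:,:,::-1])
E
```

```text
90.89728577071959 [551.8  83.  178.6] 32.149404075143096 [-4.1 -4.5  4.9] [-0.6  0.7  0.1] 16.2
```

View pics/c6.png

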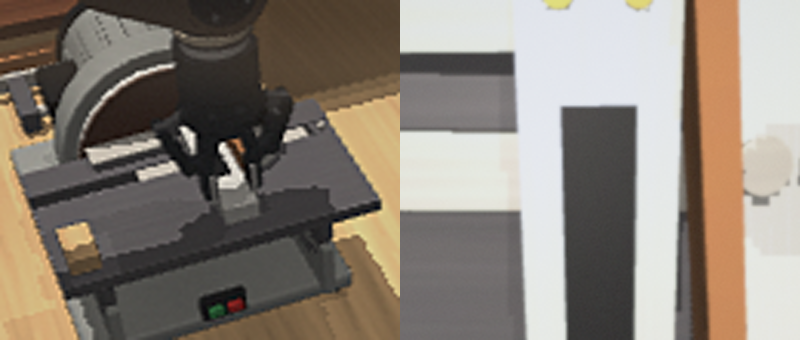

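The right crop shows the stock's back almost touching the face near the corner (690,20), with the gap opening outward. It was stuck only by friction. I continue +x with light disc pressure.

step_arm --plan '[[0,[0,0.2,0],[0,0,0]],[0,[0,0.2,0],[0,0,0]],[0,[0,0.2,0],[0,0,0]],[0,[0,0,0],[0,0,0]],[0,[0,0,0],[0,0,0]]]'

```text
t: 16.85
ee_pos: [554.0, 82.8, 178.7]
tool_rot: [[-0.021, 1.0, -0.012], [1.0, 0.021, -0.004], [-0.003, -0.012, -1.0]]
ft_force: [-16.9, -5.8, 13.6]
width: 32.2
```

step_arm --plan '[[0,[0,0,-0.2],[0,0,0]],[0,[0,0,0],[0,0,0]],[0,[0,0.2,0],[0,0,0]],[0,[0,0,0],[0,0,0]]]'

```text
t: 17.25
ee_pos: [556.1, 82.8, 178.7]
tool_rot: [[-0.021, 1.0, -0.012], [1.0, 0.021, -0.004], [-0.003, -0.012, -1.0]]
ft_force: [-12.9, -5.2, 7.8]
width: 32.1
```

```bash
python3 - <<'E'
from h import *
np.set_printoptions(precision=1,suppress=True)
s=sense();print(yaw(s),s['ee_pos'],s['width'],s['ft_force'],s['ft_torque'],s['t'])
w=vision.get_image("wrist")
cv2.imwrite("pics/c7.png",cv2.resize(w["color"][0:170,156:356],(600,510),interpolation=cv2.INTER_CUBIC)[:,:,::-1])
X=cloud(w);Z=X[...,2];ok=w["range_z"]>0;c=w["color"].astype(int)
m=ok&(abs(Z-196)<6)&(c[...,0]>c[...,2]+60)&(X[...,0]>540)&(X[...,0]<620)&(X[...,1]>100)&(X[...,1]<215);q=X[m]
print("face",len(q),cv2.boxPoints(cv2.minAreaRect(q[:,:2].astype(np.float32))))
m=ok&(abs(Z-188)<4)&(X[...,0]>515)&(X[...,0]<585)&(X[...,1]>100)&(X[...,1]<215)&(c[...,2]>110)&(abs(c[...,0]-c[...,2])<40);q=X[m]
e=[]
for y in range(105,200,5):
    r=q[(q[:,1]>=y)&(q[:,1]<y+5)]
    if len(r)>10: e.append([r[:,0].min(),r[:,0].max(),y+2.5])
e=np.array(e);print("stock edges",e[[0,-1]],np.degrees(np.polyfit(e[:,2],e[:,1],1)[0]))
E
```

```text
91.21424535700804 [556.1  82.8 178.7] 32.08268602368001 [-12.9  -5.2   7.8] [-0.8  2.   1. ] 17.25
face 3746 [[544.4 192.3]
 [573.9 118.8]
 [601.3 129.8]
 [571.8 203.3]]
stock edges [[537.8 571.7 107.5]
 [534.6 585.  192.5]] 5.053864823304984
```

View pics/c7.png

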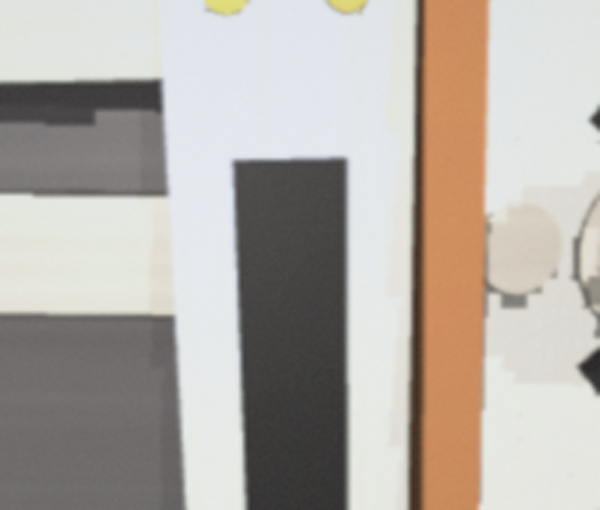

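The right edge of the stock (412,0–510) and the face (420,0–510) are nearly parallel, with a small wedge left at the outer end. I add a slight clockwise twist and more push to the disc so that the blade is flat there.

step_arm --plan '[[0,[0.2,0,0],[0,0,0.3]],[0,[0.2,0,0],[0,0,0.3]],[0,[0.2,0,0],[0,0,0]],[0,[0,0,0],[0,0,0]],[0,[0,0,0],[0,0,0]]]'

```text
t: 17.8
ee_pos: [556.1, 83.0, 178.8]
tool_rot: [[-0.015, 1.0, -0.013], [1.0, 0.014, -0.018], [-0.017, -0.013, -1.0]]
ft_force: [-13.5, -21.6, 6.3]
width: 32.4
```

```bash
cat > meas.py <<'E'
from h import *
np.set_printoptions(precision=2,suppress=True)
s=sense();print("yaw",yaw(s)-90,s['ee_pos'],s['ft_force'],s['ft_torque'],s['t'])
w=vision.get_image("wrist"); C=w["color"].astype(np.float32); g=C.sum(2)/3; red=C[...,0]-C[...,2]
def rowsfit(A,rows,lo,hi,sgn,h,name,thr=None):
    pts=[]
    for v in rows:
        d=sgn*np.diff(cv2.GaussianBlur(A,(3,3),0)[v,lo:hi]); k=int(np.argmax(d))
        if 0<k<len(d)-1:
            a,b,c=d[k-1:k+2]; den=a-2*b+c; k=k+(0.5*(a-c)/den if den else 0)
        pts.append(P(w,(lo+k+0.5,v),h=h)[:2])
    pts=np.array(pts); ok=np.ones(len(pts),bool)
    for _ in range(4):
        f=np.polyfit(pts[ok,1]-163,pts[ok,0],1); r=pts[:,0]-np.polyval(f,pts[:,1]-163); ok=abs(r)<max(0.3,2*np.median(abs(r[ok])))
    print(name,"yaw %.2f deg  x at y=163 %.2f  n %d sd %.2f"%(-np.degrees(np.arctan(f[0])),f[1],ok.sum(),r[ok].std()))
def slot(v0,v1,u0,u1,sgn):
    pts=[]
    for u in range(u0,u1,2):
        d=sgn*np.diff(cv2.GaussianBlur(g,(3,3),0)[v0:v1,u]);k=int(np.argmax(d))
        if 0<k<len(d)-1:
            a,b,c=d[k-1:k+2]; den=a-2*b+c; k=k+(0.5*(a-c)/den if den else 0)
        pts.append(P(w,(u,v0+k+0.5),h=169)[:2])
    pts=np.array(pts);ok=np.ones(len(pts),bool)
    for _ in range(4):
        f=np.polyfit(pts[ok,0]-500,pts[ok,1],1);r=pts[:,1]-np.polyval(f,pts[:,0]-500);ok=abs(r)<max(0.3,2*np.median(abs(r[ok])))
    print("slot bar edge yaw %.2f y@500 %.2f n %d sd %.2f"%(np.degrees(np.arctan(f[0])),f[1],ok.sum(),r[ok].std()))
rows=range(8,150,2)
rowsfit(red,rows,285,310,1,197,"face front top edge")
rowsfit(red,rows,300,330,-1,197,"face rear top edge")
rowsfit(-g,range(8,150,2),285,300,1,188,"stock back top edge")
rowsfit(g,range(112,165,2),200,225,1,188,"stock inner top edge")
slot(92,116,60,200,-1)
cv2.imwrite("pics/full.png",w["color"][:,:,::-1])
E
python3 meas.py
```

```text
yaw 0.8424617147161086 [556.12  82.97 178.76] [-13.53 -21.58   6.26] [-3.35  2.16  1.47] 17.8
face front top edge yaw 3.48 deg  x at y=163 570.09  n 71 sd 0.04
face rear top edge yaw 3.43 deg  x at y=163 578.18  n 71 sd 0.04
stock back top edge yaw 2.31 deg  x at y=163 569.76  n 71 sd 0.03
stock inner top edge yaw 2.18 deg  x at y=163 535.56  n 27 sd 0.01
slot bar edge yaw 0.51 y@500 153.19 n 70 sd 0.09
```

View pics/full.png

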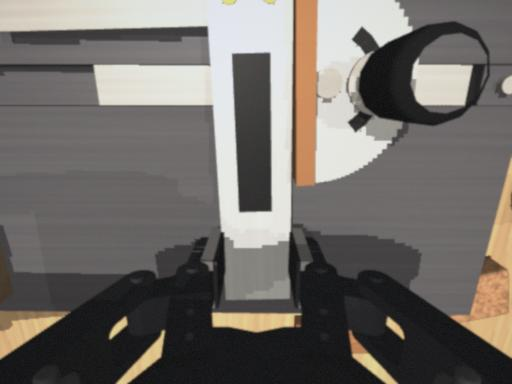

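The measurements are clean. The stock is still about 1.7° counterclockwise of the slot direction and the face about 1.2° more. The square needs to turn clockwise, about the face middle.

step_arm --plan '[[0,[-0.3,-0.1,0],[0,0,0.5]],[0,[0,-0.1,0],[0,0,0.5]],[0,[0,-0.05,0],[0,0,0.5]],[0,[0,0,0],[0,0,0.5]],[0,[0,0,0],[0,0,0]],[0,[0,0,0],[0,0,0]]]'

```text
t: 18.45
ee_pos: [554.8, 83.1, 178.7]
tool_rot: [[0.018, 1.0, -0.008], [1.0, -0.018, -0.011], [-0.011, -0.008, -1.0]]
ft_force: [-9.4, -12.4, 4.2]
width: 32.2
```

```bash
python3 meas.py
```

```text
yaw -1.0457872382922204 [554.79  83.11 178.7 ] [ -9.39 -12.41   4.23] [-1.93  1.39  2.12] 18.45
face front top edge yaw 1.06 deg  x at y=163 570.05  n 71 sd 0.01
face rear top edge yaw 0.94 deg  x at y=163 578.16  n 71 sd 0.05
stock back top edge yaw 0.89 deg  x at y=163 570.26  n 71 sd 0.00
stock inner top edge yaw 0.83 deg  x at y=163 536.18  n 27 sd 0.02
slot bar edge yaw 0.50 y@500 153.16 n 70 sd 0.10
```

step_arm --plan '[[0,[0,-0.05,0],[0,0,0.5]],[0,[0.1,0,0],[0,0,0]],[0,[0,0,0],[0,0,0]]]'

```text
t: 18.8
ee_pos: [554.7, 83.1, 178.7]
tool_rot: [[0.025, 1.0, -0.007], [1.0, -0.025, -0.014], [-0.014, -0.007, -1.0]]
ft_force: [-7.8, -14.5, 3.7]
width: 32.0
```

```bash
python3 meas.py
```

```text
yaw -1.4251240395886668 [554.68  83.1  178.69] [ -7.82 -14.48   3.69] [-2.36  1.32  2.38] 18.8
face front top edge yaw 0.95 deg  x at y=163 570.03  n 71 sd 0.03
face rear top edge yaw 0.84 deg  x at y=163 578.17  n 71 sd 0.05
stock back top edge yaw 0.88 deg  x at y=163 570.22  n 71 sd 0.04
stock inner top edge yaw 0.78 deg  x at y=163 536.15  n 27 sd 0.02
slot bar edge yaw 0.48 y@500 153.17 n 70 sd 0.11
```

The tool turned 0.4° more but the square did not follow, and face and stock are parallel within 0.1°: probably flat on the disc. I check against the table and slot lines.

```bash
cat > m2.py <<'E'
from h import *
w=vision.get_image("wrist"); g=w["color"].astype(np.float32).sum(2)/3
G=cv2.GaussianBlur(g,(3,3),0)
def line(name,v0,v1,us,h):
    pts=[]
    for u in us:
        d=abs(np.diff(G[v0:v1,u]));k=int(np.argmax(d))
        if 0<k<len(d)-1:
            a,b,c=d[k-1:k+2];den=a-2*b+c;k=k+(0.5*(a-c)/den if den else 0)
        pts.append(P(w,(u,v0+k+.5),h=h)[:2])
    pts=np.array(pts);ok=np.ones(len(pts),bool)
    for _ in range(6):
        f=np.polyfit(pts[ok,0]-520,pts[ok,1],1);r=pts[:,1]-np.polyval(f,pts[:,0]-520);ok=abs(r)<max(.25,2*np.median(abs(r[ok])))
    print(name,"yaw %.2f y@520 %.2f n %d/%d sd %.2f"%(np.degrees(np.arctan(f[0])),f[1],ok.sum(),len(ok),r[ok].std()))
line("front edge",295,325,list(range(10,110,2))+list(range(385,465,2)),170)
line("slot front L+R",95,115,list(range(15,200,2))+list(range(425,460,2)),170)
line("slot rear L+R",55,75,list(range(15,200,2))+list(range(425,460,2)),170)
line("blade inner edge",15,35,range(5,200,2),180)
E
python3 m2.py
```

```text
front edge yaw 0.34 y@520 29.70 n 23/90 sd 0.11
slot front L+R yaw 0.75 y@520 153.55 n 108/111 sd 0.14
slot rear L+R yaw 0.70 y@520 171.68 n 105/111 sd 0.22
blade inner edge yaw 0.61 y@520 186.50 n 87/98 sd 0.06
```

Blade inner edge is at y=186.5, so its outer edge is at 214.5. The slot centre (162.6) puts the disc at 214.6, and the yaws agree to 0.1°. I add a little more push on the gauge and check that it holds.

step_arm --plan '[[0,[0,0.1,0],[0,0,0]],[0,[0,0.1,0],[0,0,0.2]],[0,[0,0,0],[0,0,0]],[0,[0,0,0],[0,0,0]],[0,[0,0,0],[0,0,0]]]'

```text
t: 19.4
ee_pos: [555.2, 82.4, 178.7]
tool_rot: [[0.036, 0.999, -0.012], [0.999, -0.036, -0.014], [-0.014, -0.012, -1.0]]
ft_force: [-13.1, -17.3, 6.8]
width: 32.0
```

```bash
python3 meas.py; python3 m2.py
```

```text
yaw -2.0453152727090327 [555.15  82.43 178.66] [-13.13 -17.31   6.76] [-2.81  2.06  0.86] 19.4
face front top edge yaw 1.03 deg  x at y=163 570.10  n 71 sd 0.05
face rear top edge yaw 0.74 deg  x at y=163 578.16  n 71 sd 0.05
stock back top edge yaw 0.61 deg  x at y=163 570.33  n 71 sd 0.10
stock inner top edge yaw 0.94 deg  x at y=163 536.31  n 27 sd 0.02
slot bar edge yaw 0.52 y@500 153.17 n 70 sd 0.10
front edge yaw -0.34 y@520 28.40 n 21/90 sd 0.14
slot front L+R yaw 0.14 y@520 153.14 n 73/111 sd 0.14
slot rear L+R yaw 0.10 y@520 171.33 n 79/111 sd 0.11
blade inner edge yaw 0.77 y@520 186.41 n 71/98 sd 0.05
```

step_arm --plan '[[0,[0,-0.15,0],[0,0,0.4]],[0,[0,0,0],[0,0,0]],[0,[0,0,0],[0,0,0]],[0,[0,0,0],[0,0,0]]]'

```text
t: 19.9
ee_pos: [555.0, 82.4, 178.7]
tool_rot: [[0.042, 0.999, -0.008], [0.999, -0.042, -0.014], [-0.014, -0.008, -1.0]]
ft_force: [-8.2, -16.1, 3.8]
width: 32.1
```

```bash
python3 meas.py; python3 m2.py
```

```text
yaw -2.3868439276243834 [554.95  82.45 178.67] [ -8.17 -16.13   3.75] [-2.81  1.45  1.14] 19.9
face front top edge yaw 0.99 deg  x at y=163 570.08  n 71 sd 0.07
face rear top edge yaw 0.81 deg  x at y=163 578.19  n 71 sd 0.05
stock back top edge yaw 0.15 deg  x at y=163 570.45  n 62 sd 0.11
stock inner top edge yaw 0.90 deg  x at y=163 536.26  n 27 sd 0.02
slot bar edge yaw 0.53 y@500 153.16 n 70 sd 0.10
front edge yaw -0.71 y@520 27.70 n 24/90 sd 0.25
slot front L+R yaw -0.14 y@520 153.03 n 67/111 sd 0.18
slot rear L+R yaw -0.84 y@520 170.91 n 63/111 sd 0.14
blade inner edge yaw 0.60 y@520 186.44 n 66/98 sd 0.07
```

View pics/full.png

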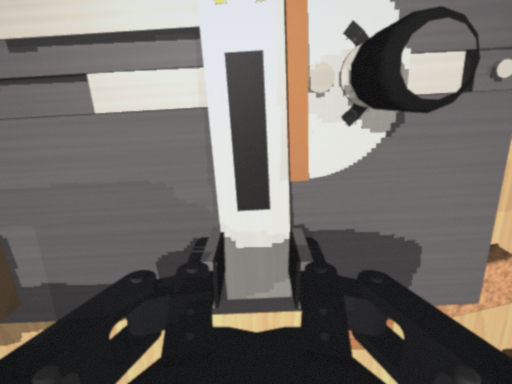

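The image shows stock and face flush along (288,0–180). The tool has slipped a little in yaw, so the search windows need shifting to refit.

```bash
cat > m3.py <<'E'
from h import *
s=sense();print("yaw %.2f"%(yaw(s)-90),np.round(s['ee_pos'],1),np.round(s['ft_force'],1),np.round(s['ft_torque'],2),s['t'])
w=vision.get_image("wrist"); C=w["color"].astype(np.float32); g=cv2.GaussianBlur(C.sum(2)/3,(3,3),0); red=cv2.GaussianBlur(C[...,0]-C[...,2],(3,3),0)
def sub(d):
    k=int(np.argmax(d))
    if 0<k<len(d)-1:
        a,b,c=d[k-1:k+2];den=a-2*b+c;k=k+(0.5*(a-c)/den if den else 0)
    return k+.5
def fit(name,px,h,ax):
    p=np.array([P(w,q,h=h)[:2] for q in px]);i,j=(0,1) if ax=='x' else (1,0);c=(520,163)[i]
    ok=np.ones(len(p),bool)
    for _ in range(6):
        f=np.polyfit(p[ok,i]-c,p[ok,j],1);r=p[:,j]-np.polyval(f,p[:,i]-c);ok=abs(r)<max(.2,2*np.median(abs(r[ok])))
    print(name,"yaw %.2f pos %.2f n %d/%d sd %.2f"%(np.degrees(np.arctan(f[0]))*(1 if ax=='x' else -1),f[1],ok.sum(),len(ok),r[ok].std()))
def row(n,A,l,rows,sg,h): fit(n,[(l(v)-8+sub(sg*np.diff(A[v,l(v)-8:l(v)+9])),v) for v in rows],h,'y')
def col(n,l,us,sg,h): fit(n,[(u,l(u)-7+sub(sg*np.diff(g[l(u)-7:l(u)+8,u]))) for u in us],h,'x')
row("face front",red,lambda v:286+int(v*.02),range(8,170,2),1,197)
row("face rear",red,lambda v:307,range(8,170,2),-1,197)
row("stock back",g,lambda v:284+int(v*.02),range(8,150,2),-1,188)
row("stock inner",g,lambda v:202+int(v*.075),range(120,200,2),1,188)
U=list(range(100,195,2))+list(range(412,460,2))
col("bar front",lambda u:int(113-(u-100)*.056),U,-1,169)
col("bar rear",lambda u:int(73-(u-100)*.056),U,1,169)
col("blade inner",lambda u:int(38-u*.05),range(10,195,2),-1,180)
E
python3 m3.py
```

```text
yaw -2.39 [555.   82.4 178.6] [ -9.2 -16.    3.9] [-2.77  1.41  1.11] 20.0
face front yaw 0.95 pos 570.09 n 81/81 sd 0.03
face rear yaw 0.78 pos 578.18 n 81/81 sd 0.05
stock back yaw 0.88 pos 570.26 n 71/71 sd 0.04
stock inner yaw 0.89 pos 536.27 n 40/40 sd 0.02
bar front yaw 0.83 pos 153.40 n 69/72 sd 0.07
bar rear yaw 0.85 pos 171.61 n 63/72 sd 0.10
blade inner yaw 0.79 pos 186.45 n 93/93 sd 0.02
```

All yaws agree: face 0.87°, stock 0.88°, blade 0.79°, slot bar 0.84°. The forces are steady on both faces, so I hand in.

```bash
python3 -c "
from h import *
print(ctrl.finish_job())"
```

```text
the job is handed in; nothing more can be done
None
```

The gauge is at its end stop and the try square is still gripped, pressed into the corner with its blade on the disc and its stock against the gauge face. I handed the job in at about 20 s; no verdict was reported.

- **Gauge slide:** I pushed the knob along the slot first. At the end stop the force rose to 19 N with no further motion.
- **Square:** I gripped it by its stock and laid it flat on the table. I then slid it to the disc and across to the gauge, which swung the face round.

**Last checks (wrist camera):**

| Line | Yaw in world frame |
|---|---|
| Gauge face | 0.95° front edge, 0.78° rear edge |
| Stock | 0.88° back edge, 0.89° inner edge |
| Blade | 0.79° |
| Slot bar | 0.83° and 0.85° |

- **Fit:** face and stock are parallel to about 0.1°, and they agree with the slot to about the same. The blade's outer edge is at y = 214.5 mm; the slot centre puts the disc face at about 214.6 mm.
- **Pressing force:** about 9 N along the slot and 16 N towards the disc. Part of that is friction on the table and the disc.

**What did not agree or go as planned:**
- The square slipped about 3° in yaw inside the grip while I was aligning it. The tool is therefore turned slightly relative to the stock, but the square itself sat flat in the final measurement.
- Earlier slot-line fits (about 0.5°, and worse after the tool turned) disagreed with the other measurements. I put that down to misplaced search windows. The refit agrees.
- No bystander was touched as far as I know, but I did not measure them again at the end.

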